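# Index the lid press to the green tub

## Task

The blue swing arm carries a lid press and is locked by a sprung index pin with a red knob. Pull the red knob straight up until the pin is out of its hole, swing the arm round to the next hole so that the press hangs over the tub with the green lid, and let the knob go so that the pin springs fully down into that hole. Leave the green-lidded tub standing where it is.

Things in the scene. Friction and masses are not known exactly. Their poses are not given: they have to be found in the camera images.
- knob (a point): Centre of the red upright knob (28 mm diameter, 34 mm high) on the index pin, at the arm's outer end, 190 mm from the pivot axis; 145 mm above the table when the pin is fully down. It lifts at most 28 mm, against a spring of 6 to 10 N, and springs back. 18 mm up the pin is clear; hold it 21 to 25 mm up while swinging. Nothing close by is higher than 118 mm: grip from above, any yaw.
- pivot (a point): On the upright axis of the blue arm, 100 mm above the table; the stand is fixed. The arm turns 0.9 rad either way with slight friction. Three index holes lie on an aluminium arc of radius 190 mm about this axis: the pin starts in the middle one, one is 40 degrees to each side. Countersunk: a pin let go within 10 mm of a hole's centre slides in by itself; further off it stays up on the rail.
- press (a point): Centre of the underside of the press pad, a black rubber disc of 54 mm diameter hanging under the blue arm 125 mm from the pivot axis, on the line from pivot to knob, 70 mm above the table; it passes 9 mm above the tubs' lids.
- tub_green: White tub with a green lid, 74 mm in diameter, 49 mm high, about 130 g; origin at the centre of its underside. It stands loose on the stand's white base plate (12 mm thick), 125 mm from the pivot axis, in line with the left or the right index hole; the two other places hold tubs with yellow lids.
Things that resemble listed ones, but are neither listed nor needed, are in the scene too. What is shaped like the tub_green but black, grey or purple is not meant.

How it is judged (in metres and radians):
On the way:
1. the red knob has been pulled up so far that its pin is out of the hole (height (world z) of knob above 0.162 m), for 0.1 s.
At the end, for the whole second after the job is handed in: The press pad's centre is within 15 mm (seen from above) of the green-lidded tub's centre, the knob is fully down (its centre less than 150 mm above the table, 5 mm above its seated height), and the tub stands upright (within 10 degrees), at rest, within 20 mm of where it began (horizontal distance between press and tub_green below 0.015 m and height (world z) of knob below 0.15 m and distance of tub_green from where it was at the start of the episode below 0.02 m and angle between tub_green's own z axis and vertical below 0.17 rad and linear speed of tub_green below 0.02 m/s); the robot touches nothing.
It fails at once if the green-lidded tub is pushed more than 30 mm from its place (distance of tub_green from where it was at the start of the episode above 0.03 m).
It also fails if it takes over 35 s, if anything falls off the work surface, if the arm or the gripper's body presses on something with over 40 N, if the wrist force passes 120 N, or if a joint passes its speed limit or range.

## Robot

A 6-joint arm with a two-finger parallel gripper is mounted at the origin on the work surface. World frame = base frame: x ahead of the robot, y to its left, z up, the work surface at z = 0. Lengths are in m, angles in degrees, forces in N, time in s.
With the tool pointing down it reaches from about 0.325 to 1 m from the base axis. Payload 5.1 kg.
Tool frame: the origin (TCP) lies at the very end of the fingers, on their centre line; the grasp point (between the pads) lies 19 mm behind it (grasp_offset is the distance from the TCP to the grasp point, in m); z points along the fingers, y is the direction in which the jaws open and shut (so a half turn about z gives the same grasp; the last joint's range is limited). The gripper opens to 85 mm and grips with 20 to 120 N. Pads are 22 mm wide; open, the fingers measure 114 mm over their backs; the gripper's body (76 mm by 85 mm) begins 54 mm behind the grasp point. The pads swing forward as they close: fully open they stand 13 mm farther back than shut.
Start: joints at [59.439, 7.093, 94.555, -0, 78.352, -4.733], TCP at [0.283, 0.585, 0.231] pointing down, gripper open.
Joint ranges: [-149.61, 149.61], [-58.7, 133.49], [1.44, 155.28], [-77.14, 257.14], [18.33, 153.61], [-166.67, 166.67]. Speed limits (degrees/s): [147.25, 147.25, 180, 180, 180, 180].

## Interface

Orientations are given as a 3x3 rotation matrix whose columns are the frame's x, y, z axes.
In Python, from plant import * gives the robot as it stands.
- The arm moves only by the shell command python3 -m creep 'ROWS' [OPENING] [FORCE]. ROWS is JSON, a list of rows, each an object of numbers: "dx", "dy", "dz": the shift along the tool's x, y, z in m; "rx", "ry", "rz": the turn, a rotation vector about the tool's x, y, z in rad. A call has 1 to 8 rows; each row shifts and turns the commanded pose from where the row before left it, along the tool's axes as they then stand; what a row does not reach is not made up. A row lasts 1/12 s, in which the tool goes at most 41.7 mm and 7.16 degrees, less where a joint would pass 70% of its speed; a pose out of reach is approached as far as the arm can. A call with a gripper value outside its range is refused whole. OPENING is the opening, from 0 (shut) to 1 (fully open), set as the call begins (- or left out, the last holds). The fingers move at their own pace and stop on an object; FORCE is the grip in N (left out, the last holds). Time passes only in rows, so rows that do not move let the fingers close. It gives the time, the measured TCP pose, the force and the opening at its end, in the units of the state.
- sense(): the state, without advancing time (a new reading comes with each control period).
- camera(name): name is "scene" or "top" or "wrist"; returns the picture (384x512x3 uint8, red, green, blue); there is no depth.
- calibration(name): a dict with "fx", "fy", "cx", "cy" (pixels), "D" ([k1, k2, p1, p2, k3] as OpenCV has them; the pictures are not rectified), "R" (3x3) and "t" (3): a world point X has camera coordinates R X + t; the wrist camera has in their place "mount" (4x4, takes a point from camera to tool coordinates, whose origin is the TCP and whose axes are the flange's). Camera axes: x right, y down, z forward; pixel columns grow to the right and rows downward; lengths in m; the calibration is good to about 2 mm. A picture is of the moment at which its call begins: read the wrist's pose just before it. calibration takes no time and is no camera call.
- close_job(): hands the job in, once; it reports no verdict.
The state is a dict: "time_s": time; "joint_positions": joint angles; "qd": joint speeds; "joint_torque": joint torques, N m; "eef_pos": TCP position; "orientation": TCP orientation; "ft_force": force on the tool from outside, world axes, zero at the start; "wrist_torque": the same for the moment, N m; "width": finger opening in m.
Only numpy, scipy, OpenCV 4.12 (cv2) and the standard library are available. Lean on these libraries where they do the work, as an engineer would, in place of code of your own. Each camera call takes 0.05 s, during which the arm holds its last target.

## Working session

There is one attempt and no reset: what is moved stays moved. The work goes in short steps, Python scripts to look and compute and a shell command to move; the robot and the scene stay as the last step left them, time stands still between calls to the robot, and variables do not carry over. Pictures are saved under pics/ and viewed, and the job is handed in when it is done.

```bash
mkdir -p pics; ls; python3 - <<'E'
from plant import *
import cv2
s=sense();print(s['time_s'],s['eef_pos'],s['orientation'],s['ft_force'],s['width'])
for n in("scene","top","wrist"):
    cv2.imwrite(f'pics/{n}0.png',cv2.cvtColor(camera(n),cv2.COLOR_RGB2BGR))
    c=calibration(n);print(n,{k:v for k,v in c.items()})
E
```

```text
pics
0.0 [0.2829142  0.58452679 0.2300622 ] [[-9.00089340e-01  4.35704103e-01 -1.05608636e-03]
 [ 4.35705344e-01  9.00087639e-01 -1.75921167e-03]
 [ 1.84074539e-04 -2.04359014e-03 -9.99997895e-01]] [ 0.71958851 -0.11373172  0.17826185] 0.08537891853972461
scene {'fx': 375.8993385441802, 'fy': 375.8993385441802, 'cx': 256.4870976774594, 'cy': 192.42797825861697, 'D': array([-0.06234373,  0.        ,  0.        ,  0.        ,  0.        ]), 'R': array([[ 0.78808615,  0.6155627 , -0.00166662],
       [ 0.47115265, -0.60494035, -0.64192083],
       [-0.39615073,  0.50510368, -0.76676911]]), 't': array([-0.51551992, -0.13157688,  1.1379844 ])}
top {'fx': 444.7688540853417, 'fy': 444.7688540853417, 'cx': 262.40756393569535, 'cy': 188.92000659390007, 'D': array([-0.1484401,  0.       ,  0.       ,  0.       ,  0.       ]), 'R': array([[ 0.00734951, -0.99990491, -0.01166816],
       [-0.98589095, -0.00529417, -0.16730514],
       [ 0.16722745,  0.01273314, -0.98583612]]), 't': array([0.10453366, 0.57199265, 0.98582044])}
wrist {'fx': 325.42131811601837, 'fy': 325.42131811601837, 'cx': 251.71161555031756, 'cy': 190.802316795371, 'D': array([-0.07650265,  0.        ,  0.        ,  0.        ,  0.        ]), 'mount': array([[-1.86590056e-04, -9.65944184e-01, -2.58750456e-01,
         6.63882260e-02],
       [ 9.99999982e-01, -1.69419944e-04, -8.86562442e-05,
         8.76847334e-06],
       [ 4.17994956e-05, -2.58750468e-01,  9.65944198e-01,
        -1.41777035e-01],
       [ 0.00000000e+00,  0.00000000e+00,  0.00000000e+00,
         1.00000000e+00]])}
```

View pics/scene0.png

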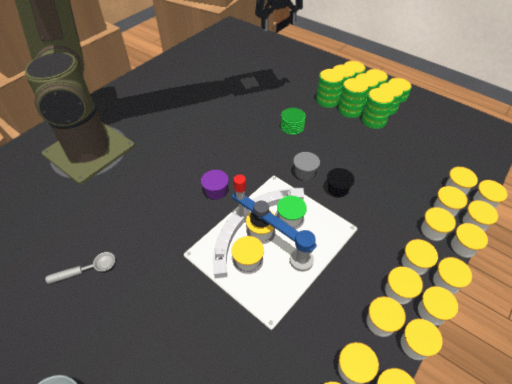

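View pics/top0.png

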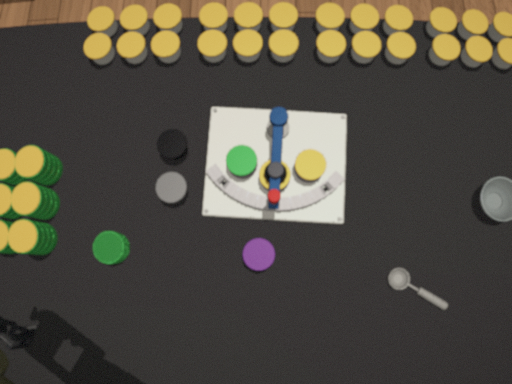

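View pics/wrist0.png

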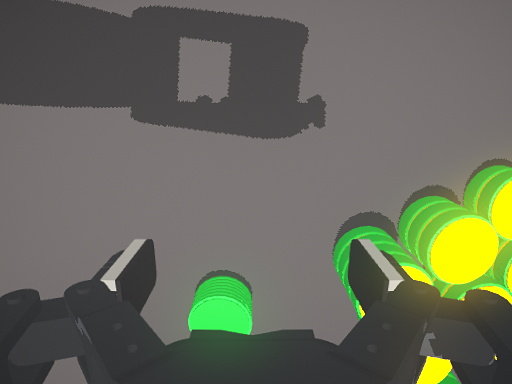

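The scene and top views show the stand. In the top view the pivot is near (278,118), the red knob at (274,196) and the press hub at (276,171). On the base plate are a green lid at (241,160), and yellow lids at (310,165) and under the press. The other green thing, at (110,247), is a stack of lids off the plate, and black, grey and purple tubs also stand off the plate. The tub meant is therefore the one at (241,160). I'll confirm it in a crop.

```bash
python3 - <<'E'
import cv2
a=cv2.imread('pics/top0.png')[95:230,195:355]
cv2.imwrite('pics/topc.png',cv2.resize(a,None,fx=4.4,fy=4.4,interpolation=cv2.INTER_CUBIC))
a=cv2.imread('pics/scene0.png')[165:285,180:330]
cv2.imwrite('pics/scenec.png',cv2.resize(a,None,fx=5,fy=5,interpolation=cv2.INTER_CUBIC))
E
```

```text
(no output)
```

View pics/topc.png

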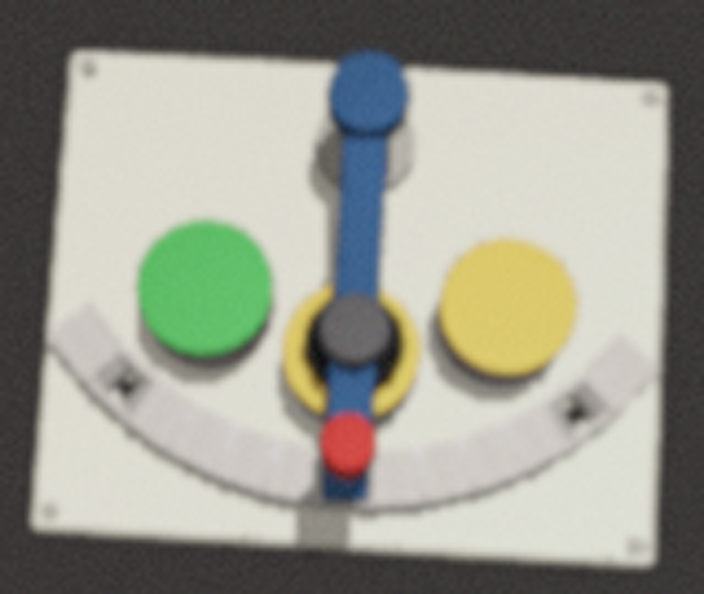

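View pics/scenec.png

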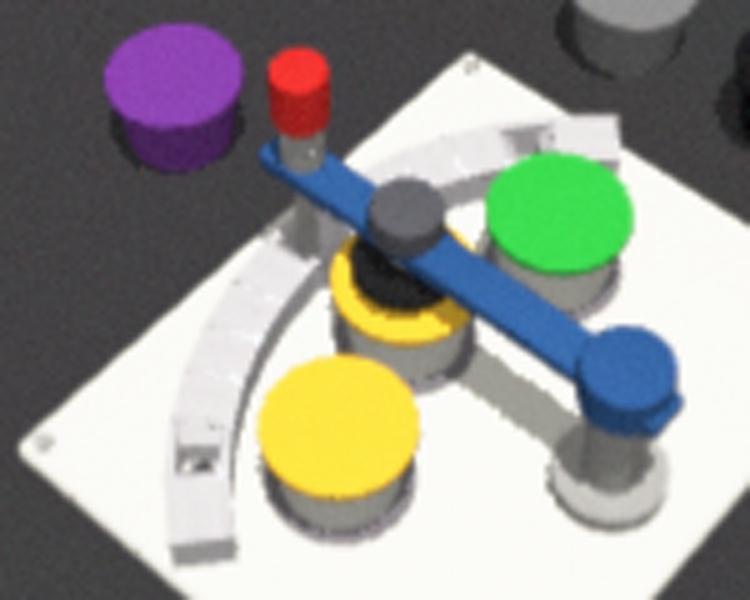

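The crops confirm it: the green-lidded white tub stands beside the left hole in the top view, and the free holes are at crop (126,380) and (578,408). Next I'll turn the pixels into positions.

```bash
cat > h.py <<'E'
from plant import *
import cv2, numpy as np
def ray(n,u,v):
    c=calibration(n);K=np.array([[c['fx'],0,c['cx']],[0,c['fy'],c['cy']],[0,0,1.]])
    if 'mount' in c:
        raise SystemExit
    p=cv2.undistortPoints(np.array([[[u,v]]],float),K,np.array(c['D']))[0,0]
    R=np.array(c['R']);t=np.array(c['t'])
    return -R.T@t, R.T@np.array([p[0],p[1],1])
def atz(n,u,v,z):
    o,d=ray(n,u,v);return o+d*(z-o[2])/d[2]
def tri(u1,u2):
    o1,d1=ray('top',*u1);o2,d2=ray('scene',*u2)
    A=np.c_[d1,-d2];s=np.linalg.lstsq(A,o2-o1,rcond=None)[0]
    p,q=o1+s[0]*d1,o2+s[1]*d2
    return (p+q)/2,np.linalg.norm(p-q)
T=lambda u,v:(195+(u+.5)/4.4-.5,95+(v+.5)/4.4-.5)
S=lambda u,v:(180+(u+.5)/5-.5,165+(v+.5)/5-.5)
E
python3 - <<'E'
from h import *
np.set_printoptions(precision=4,suppress=True)
print('cams',ray('top',0,0)[0],ray('scene',0,0)[0])
print('knobtop tri',tri(T(348,440),S(299,71)),atz('top',*T(348,440),.162),atz('scene',*S(299,71),.162))
g=atz('top',*T(204,288),.061);y=atz('top',*T(508,307),.061)
gs=atz('scene',*S(559,213),.061);ys=atz('scene',*S(339,427),.061)
print('green',g,gs,'yel',y,ys,np.linalg.norm(g-y),'exp',250*np.sin(np.radians(40)))
G=(g+gs)/2;Y=(y+ys)/2;K=(atz('top',*T(348,440),.162)+atz('scene',*S(299,71),.162))/2
m=(G+Y)/2;d=(Y-G)[:2];d/=np.linalg.norm(d);n=np.array([d[1],-d[0]])
if n@(K-m)[:2]>0:n=-n
P=m[:2]+n*.125*np.cos(np.radians(40));print('pivot',P,'from tubs; dist knob',np.linalg.norm(K[:2]-P))
print('pivot tri',tri(T(369,90),S(627,362)))
h=tri
for nm,u in(('hl',T(126,380)),('hr',T(578,408))):
  for z in(.05,.07,.09):
    q=atz('top',*u,z);print(nm,q,np.linalg.norm(q[:2]-P))
u=(K[:2]-P);th=np.degrees(np.arctan2(u[1],u[0]));
a=lambda X:np.degrees(np.arctan2(X[1]-P[1],X[0]-P[0]))%360
print('ang knob',th%360,a(G),a(Y))
E
```

```text
cams [0.3983 0.095  1.0688] [ 0.9191 -0.3371  0.7873]
knobtop tri (array([0.5406, 0.0834, 0.1608]), np.float64(0.0002315441041720034)) [0.5403 0.0833 0.162 ] [0.5414 0.0827 0.162 ]
green [0.6371 0.1584 0.061 ] [0.64   0.1567 0.061 ] yel [ 0.6276 -0.0022  0.061 ] [ 0.6312 -0.0035  0.061 ] 0.1609229739163206 exp 160.6969024216348
pivot [0.7296 0.0719] from tubs; dist knob 0.18905371421775735
pivot tri (array([0.7289, 0.0724, 0.1141]), np.float64(0.00010512847566719113))
hl [0.5894 0.1998 0.05  ] 0.18972490570561265
hl [0.5857 0.1977 0.07  ] 0.19115326875982228
hl [0.5819 0.1957 0.09  ] 0.19266609756413602
hr [ 0.5756 -0.0398  0.05  ] 0.19020182131449964
hr [ 0.5722 -0.0372  0.07  ] 0.19151118696229014
hr [ 0.5687 -0.0345  0.09  ] 0.19291082458561004
ang knob 176.63104224273627 136.7442772631321 216.7261605006026
```

The measurements agree: knob at (0.5405, 0.083), which is 0.189 m from the pivot at (0.7295, 0.072); the tubs are 160.9 mm apart against 160.7 expected; and the tubs lie 40° either side of the knob. The target is a −40° turn, which puts the knob at about (0.591, 0.202). I'll go above the knob first.

```bash
python3 -m creep '[{"dx":-0.028,"dy":-0.021},{"dx":-0.028,"dy":-0.021},{"dx":-0.028,"dy":-0.021},{"dx":-0.028,"dy":-0.021},{"dx":-0.028,"dy":-0.021},{"dx":-0.028,"dy":-0.021},{"dx":-0.028,"dy":-0.021},{"dx":-0.028,"dy":-0.021}]' 1 60
python3 -m creep '[{"dx":-0.028,"dy":-0.021},{"dx":-0.028,"dy":-0.021},{"dx":-0.028,"dy":-0.021},{"dx":-0.028,"dy":-0.021},{"dx":-0.028,"dy":-0.021},{"dx":-0.028,"dy":-0.021},{"dx":-0.028,"dy":-0.021},{"dx":-0.028,"dy":-0.021}]'
python3 -m creep '[{"rz":-0.098},{"rz":-0.098},{"rz":-0.098},{"rz":-0.098},{}]'
cat > st.py <<'E'
from h import *
np.set_printoptions(precision=4,suppress=True)
s=sense();R=np.array(s['orientation']);p=np.array(s['eef_pos'])
print(s['time_s'],p,'F',np.array(s['ft_force']),'w',s['width']);print(R)
import sys
t=np.array([float(x) for x in sys.argv[1:4]]) if len(sys.argv)>3 else None
if t is not None: print('tool delta',R.T@(t-p))
E
python3 st.py 0.5405 0.083 0.13
```

```text
0.15 [0.283  0.5847 0.2304] F [0.236  0.4366 0.6127] w 0.08524991439995162
[[-0.9001  0.4356 -0.0008]
 [ 0.4356  0.9001 -0.0013]
 [ 0.0002 -0.0016 -1.    ]]
tool delta [-0.4504 -0.3392  0.1008]invalid input
invalid input
invalid input
```

```bash
python3 -m creep '[{"dx":-0.028,"dy":-0.021,"dz":0,"rx":0,"ry":0,"rz":0}]' 1 60;  python3 -m creep '[{"dx":-0.028,"dy":-0.021,"dz":0,"rx":0,"ry":0,"rz":0}]' 1; python3 -m creep '[{"dx":-0.028,"dy":-0.021,"dz":0,"rx":0,"ry":0,"rz":0}]'; python3 st.py 0.5405 0.083 0.13
```

```text
time_s: 0.23
eef_pos: [0.2973, 0.5564, 0.2304]
orientation: [[-0.902, 0.432, -0.002], [0.432, 0.902, 0.001], [0.002, 0.0, -1.0]]
ft_force: [0.5, -0.9, -0.8]
width: 0.0856
time_s: 0.32
eef_pos: [0.3148, 0.5227, 0.2305]
orientation: [[-0.901, 0.433, -0.001], [0.433, 0.901, -0.001], [0.0, -0.001, -1.0]]
ft_force: [0.7, -0.3, 0.6]
width: 0.0856
time_s: 0.4
eef_pos: [0.3313, 0.4907, 0.2306]
orientation: [[-0.901, 0.434, -0.001], [0.434, 0.901, -0.001], [0.0, -0.001, -1.0]]
ft_force: [1.1, -0.7, 0.4]
width: 0.0852
0.4 [0.3313 0.4907 0.2306] F [ 1.1066 -0.6929  0.4067] w 0.08516870491841676
[[-0.9008  0.4342 -0.0006]
 [ 0.4342  0.9008 -0.0009]
 [ 0.0001 -0.0011 -1.    ]]
tool delta [-0.3655 -0.2763  0.1009]
```

```bash
python3 -m creep '[{"dx":-0.028,"dy":-0.021,"dz":0,"rx":0,"ry":0,"rz":0},{"dx":-0.028,"dy":-0.021,"dz":0,"rx":0,"ry":0,"rz":0},{"dx":-0.028,"dy":-0.021,"dz":0,"rx":0,"ry":0,"rz":0},{"dx":-0.028,"dy":-0.021,"dz":0,"rx":0,"ry":0,"rz":0},{"dx":-0.028,"dy":-0.021,"dz":0,"rx":0,"ry":0,"rz":0},{"dx":-0.028,"dy":-0.021,"dz":0,"rx":0,"ry":0,"rz":0},{"dx":-0.028,"dy":-0.021,"dz":0,"rx":0,"ry":0,"rz":0}]' >/dev/null
python3 -m creep '[{"dx":-0.028,"dy":-0.021,"dz":0,"rx":0,"ry":0,"rz":0},{"dx":-0.028,"dy":-0.021,"dz":0,"rx":0,"ry":0,"rz":0},{"dx":-0.028,"dy":-0.021,"dz":0,"rx":0,"ry":0,"rz":0},{"dx":-0.028,"dy":-0.021,"dz":0,"rx":0,"ry":0,"rz":0},{"dx":-0.028,"dy":-0.021,"dz":0,"rx":0,"ry":0,"rz":0},{"dx":-0.028,"dy":-0.021,"dz":0,"rx":0,"ry":0,"rz":0}]' > /dev/null
python3 -m creep '[{"dx":0,"dy":0,"dz":0,"rx":0,"ry":0,"rz":-0.098},{"dx":0,"dy":0,"dz":0,"rx":0,"ry":0,"rz":-0.098},{"dx":0,"dy":0,"dz":0,"rx":0,"ry":0,"rz":-0.098},{"dx":0,"dy":0,"dz":0,"rx":0,"ry":0,"rz":-0.098},{"dx":0,"dy":0,"dz":0,"rx":0,"ry":0,"rz":0},{"dx":0,"dy":0,"dz":0,"rx":0,"ry":0,"rz":0}]'
python3 st.py 0.5405 0.083 0.13
```

```text
time_s: 1.98
eef_pos: [0.5399, 0.0874, 0.231]
orientation: [[-0.998, 0.061, -0.001], [0.061, 0.998, -0.0], [0.001, -0.0, -1.0]]
ft_force: [0.8, -0.1, -0.3]
width: 0.0856
1.9833 [0.5399 0.0874 0.231 ] F [ 0.7961 -0.1066 -0.2521] w 0.0855794188107241
[[-0.9981  0.0612 -0.0006]
 [ 0.0612  0.9981 -0.    ]
 [ 0.0006 -0.0001 -1.    ]]
tool delta [-0.0009 -0.0043  0.101 ]
```

```bash
python3 -m creep '[{"dx":-0.001,"dy":-0.004,"dz":0.02,"rx":0,"ry":0,"rz":0},{"dx":0,"dy":0,"dz":0.02,"rx":0,"ry":0,"rz":0},{"dx":0,"dy":0,"dz":0,"rx":0,"ry":0,"rz":0},{"dx":0,"dy":0,"dz":0,"rx":0,"ry":0,"rz":0}]'
python3 st.py 0.5405 0.083 0.13
python3 - <<'E'
from h import *
s=sense();im=camera('wrist');cv2.imwrite('pics/w1.png',im[...,::-1])
c=calibration('wrist');K=np.array([[c['fx'],0,c['cx']],[0,c['fy'],c['cy']],[0,0,1.]])
M=np.array(c['mount']);R=np.array(s['orientation']);p=np.array(s['eef_pos'])
X=np.array([.5405,.083,.162]);t=R.T@(X-p);q=M[:3,:3].T@(t-M[:3,3])
print('predicted knob top px',cv2.projectPoints(q[None],np.zeros(3),np.zeros(3),K,c['D'])[0].ravel())
E
```

```text
time_s: 2.32
eef_pos: [0.5399, 0.0834, 0.1901]
orientation: [[-0.998, 0.06, -0.003], [0.06, 0.998, -0.0], [0.003, -0.0, -1.0]]
ft_force: [-0.5, -0.5, 0.8]
width: 0.0853
2.3167 [0.5399 0.0834 0.1901] F [-0.5047 -0.4834  0.8389] w 0.08531372541792002
[[-0.9982  0.0601 -0.0031]
 [ 0.0601  0.9982 -0.0002]
 [ 0.0031 -0.0003 -1.    ]]
tool delta [-0.0009 -0.0003  0.06  ]
predicted knob top px [250.38589647 228.14863991]
```

View pics/w1.png

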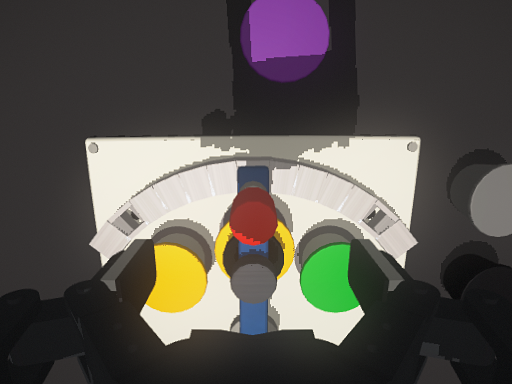

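In the wrist view the red knob's top is at about (254,222), against a prediction of (250,228). That is within 2–3 mm, and it sits midway between the jaws. The green lid is on the right at (335,278). I'll descend and grip.

```bash
python3 -m creep '[{"dx":0,"dy":0.001,"dz":0.02,"rx":0,"ry":0,"rz":0},{"dx":0,"dy":0,"dz":0.02,"rx":0,"ry":0,"rz":0},{"dx":0,"dy":0,"dz":0.02,"rx":0,"ry":0,"rz":0},{"dx":0,"dy":0,"dz":0,"rx":0,"ry":0,"rz":0},{"dx":0,"dy":0,"dz":0,"rx":0,"ry":0,"rz":0}]'
python3 -m creep '[{"dx":0,"dy":0,"dz":0,"rx":0,"ry":0,"rz":0},{"dx":0,"dy":0,"dz":0,"rx":0,"ry":0,"rz":0},{"dx":0,"dy":0,"dz":0,"rx":0,"ry":0,"rz":0},{"dx":0,"dy":0,"dz":0,"rx":0,"ry":0,"rz":0},{"dx":0,"dy":0,"dz":0,"rx":0,"ry":0,"rz":0},{"dx":0,"dy":0,"dz":0,"rx":0,"ry":0,"rz":0},{"dx":0,"dy":0,"dz":0,"rx":0,"ry":0,"rz":0},{"dx":0,"dy":0,"dz":0,"rx":0,"ry":0,"rz":0}]' 0 60
```

```text
time_s: 2.78
eef_pos: [0.5409, 0.0845, 0.1318]
orientation: [[-0.998, 0.059, -0.001], [0.059, 0.998, -0.0], [0.001, -0.0, -1.0]]
ft_force: [-0.3, 1.4, 0.1]
width: 0.0852
time_s: 3.45
eef_pos: [0.5414, 0.0844, 0.1325]
orientation: [[-0.998, 0.059, 0.001], [0.059, 0.998, 0.0], [-0.001, 0.0, -1.0]]
ft_force: [-2.6, 0.4, 7.4]
width: 0.0259
```

```bash
python3 -m creep '[{"dx":0,"dy":0,"dz":-0.004,"rx":0,"ry":0,"rz":0},{"dx":0,"dy":0,"dz":-0.004,"rx":0,"ry":0,"rz":0},{"dx":0,"dy":0,"dz":-0.004,"rx":0,"ry":0,"rz":0},{"dx":0,"dy":0,"dz":0,"rx":0,"ry":0,"rz":0},{"dx":0,"dy":0,"dz":0,"rx":0,"ry":0,"rz":0}]'
```

```text
time_s: 3.87
eef_pos: [0.5412, 0.0843, 0.1423]
orientation: [[-0.998, 0.059, 0.001], [0.059, 0.998, -0.0], [-0.001, 0.0, -1.0]]
ft_force: [6.4, 0.6, -7.4]
width: 0.0265
```

```bash
python3 - <<'E'
from h import *
for n in('wrist','scene'):
    im=camera(n)
    if n=='scene': im=cv2.resize(im[140:290,170:350],None,fx=4,fy=4,interpolation=cv2.INTER_CUBIC)
    cv2.imwrite(f'pics/{n}2.png',im[...,::-1])
E
```

```text
(no output)
```

View pics/scene2.png

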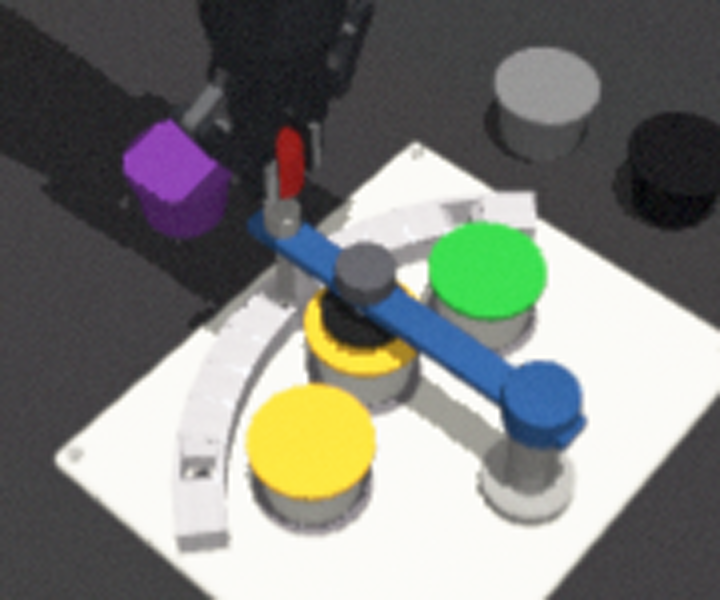

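The knob is between the pads and has risen about 10 mm, with a spring force of about 7.4 N. I'll lift to about 23 mm.

```bash
python3 -m creep '[{"dx":0,"dy":0,"dz":-0.004,"rx":0,"ry":0,"rz":0},{"dx":0,"dy":0,"dz":-0.004,"rx":0,"ry":0,"rz":0},{"dx":0,"dy":0,"dz":-0.005,"rx":0,"ry":0,"rz":0},{"dx":0,"dy":0,"dz":0,"rx":0,"ry":0,"rz":0},{"dx":0,"dy":0,"dz":0,"rx":0,"ry":0,"rz":0}]'
python3 - <<'E'
from h import *
im=camera('scene');im=cv2.resize(im[140:290,170:350],None,fx=4,fy=4,interpolation=cv2.INTER_CUBIC)
cv2.imwrite('pics/scene3.png',im[...,::-1])
# swing plan in tool axes: tool turns -40deg about world z with the arm
P=np.array([.7296,.0719]);s=sense();R=np.array(s['orientation']);p=np.array(s['eef_pos'])
r=p[:2]-P;print('r',np.linalg.norm(r),'ang',np.degrees(np.arctan2(r[1],r[0])))
n=16;a=-np.radians(40)/n;c,sn=np.cos(a),np.sin(a)
d=np.array([[c,-sn],[sn,c]])@r-r
print('per-row tool shift',R.T@np.array([*d,0]),'rz',-a)
print('target',P+.19*np.array([np.cos(np.radians(136.7)),np.sin(np.radians(136.7))]))
E
```

```text
time_s: 4.38
eef_pos: [0.5412, 0.0842, 0.1549]
orientation: [[-0.998, 0.059, 0.001], [0.059, 0.998, -0.0], [-0.001, -0.0, -1.0]]
ft_force: [6.6, -0.4, -8.5]
width: 0.0265
r 0.1888372877498831 ang 176.24982647459188
per-row tool shift [-2.33944558e-04  8.23560534e-03 -1.66211621e-07] rz 0.04363323129985824
target [0.59132318 0.20220549]
```

View pics/scene3.png

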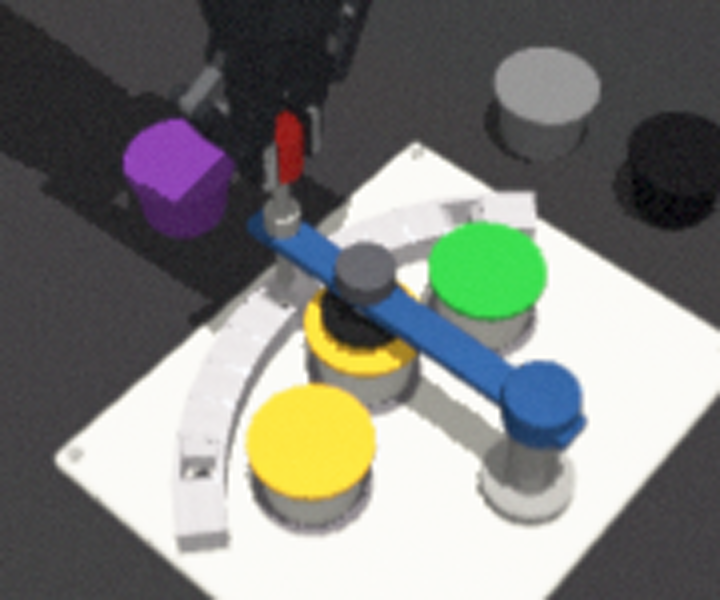

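```bash
python3 -m creep '[{"dx":-0.0002,"dy":0.0082,"dz":0,"rx":0,"ry":0,"rz":0.0436},{"dx":-0.0002,"dy":0.0082,"dz":0,"rx":0,"ry":0,"rz":0.0436},{"dx":-0.0002,"dy":0.0082,"dz":0,"rx":0,"ry":0,"rz":0.0436},{"dx":-0.0002,"dy":0.0082,"dz":0,"rx":0,"ry":0,"rz":0.0436}]'
python3 -m creep '[{"dx":0,"dy":0,"dz":0,"rx":0,"ry":0,"rz":0},{"dx":0,"dy":0,"dz":0,"rx":0,"ry":0,"rz":0}]'
```

```text
time_s: 4.77
eef_pos: [0.5458, 0.1165, 0.1545]
orientation: [[-0.972, 0.233, 0.0], [0.233, 0.972, -0.001], [-0.0, -0.001, -1.0]]
ft_force: [6.8, -1.1, -8.6]
width: 0.0266
time_s: 4.93
eef_pos: [0.5458, 0.1167, 0.1544]
orientation: [[-0.973, 0.231, 0.0], [0.231, 0.973, -0.001], [-0.0, -0.001, -1.0]]
ft_force: [6.7, -0.8, -8.1]
width: 0.0263
```

```bash
python3 -m creep '[{"dx":-0.0003,"dy":0.0082,"dz":-0.001,"rx":0,"ry":0,"rz":0.0436},{"dx":-0.0003,"dy":0.0082,"dz":0,"rx":0,"ry":0,"rz":0.0436},{"dx":-0.0003,"dy":0.0082,"dz":0,"rx":0,"ry":0,"rz":0.0436},{"dx":-0.0003,"dy":0.0082,"dz":0,"rx":0,"ry":0,"rz":0.0436},{"dx":-0.0003,"dy":0.0082,"dz":0,"rx":0,"ry":0,"rz":0.0436},{"dx":-0.0003,"dy":0.0082,"dz":0,"rx":0,"ry":0,"rz":0.0436},{"dx":0,"dy":0,"dz":0,"rx":0,"ry":0,"rz":0}]'

```

```text
time_s: 5.52
eef_pos: [0.5633, 0.1626, 0.1548]
orientation: [[-0.88, 0.475, -0.003], [0.475, 0.88, -0.001], [0.002, -0.002, -1.0]]
ft_force: [3.5, -2.0, -8.6]
width: 0.0263
```

```bash
python3 -m creep '[{"dx":-0.0003,"dy":0.0082,"dz":0,"rx":0,"ry":0,"rz":0.0436},{"dx":-0.0003,"dy":0.0082,"dz":0,"rx":0,"ry":0,"rz":0.0436},{"dx":-0.0003,"dy":0.0082,"dz":0,"rx":0,"ry":0,"rz":0.0436},{"dx":-0.0003,"dy":0.0082,"dz":0,"rx":0,"ry":0,"rz":0.0436},{"dx":-0.0003,"dy":0.0082,"dz":0,"rx":0,"ry":0,"rz":0.0436},{"dx":-0.0003,"dy":0.0082,"dz":0,"rx":0,"ry":0,"rz":0.0436},{"dx":0,"dy":0,"dz":0,"rx":0,"ry":0,"rz":0},{"dx":0,"dy":0,"dz":0,"rx":0,"ry":0,"rz":0}]'
python3 st.py 0.5913 0.2022 0.1548
python3 - <<'E'
from h import *
P=np.array([.7296,.0719]);p=np.array(sense()['eef_pos'])[:2]-P;print(np.linalg.norm(p),np.degrees(np.arctan2(p[1],p[0])))
im=camera('top');im=cv2.resize(im[95:230,195:355],None,fx=4.4,fy=4.4,interpolation=cv2.INTER_CUBIC)
cv2.imwrite('pics/top4.png',im[...,::-1])
im=camera('scene');im=cv2.resize(im[140:290,170:350],None,fx=4,fy=4,interpolation=cv2.INTER_CUBIC)
cv2.imwrite('pics/scene4.png',im[...,::-1])
E
```

```text
time_s: 6.18
eef_pos: [0.5914, 0.2017, 0.155]
orientation: [[-0.729, 0.685, -0.005], [0.685, 0.729, -0.0], [0.003, -0.004, -1.0]]
ft_force: [-1.6, 1.7, -8.7]
width: 0.0263
6.1833 [0.5914 0.2017 0.155 ] F [-1.6423  1.7456 -8.6729] w 0.026311811753472795
[[-0.7287  0.6848 -0.005 ]
 [ 0.6848  0.7287 -0.0003]
 [ 0.0034 -0.0036 -1.    ]]
tool delta [0.0004 0.0003 0.0002]
0.18959725495591526 136.78120219469216
```

View pics/top4.png

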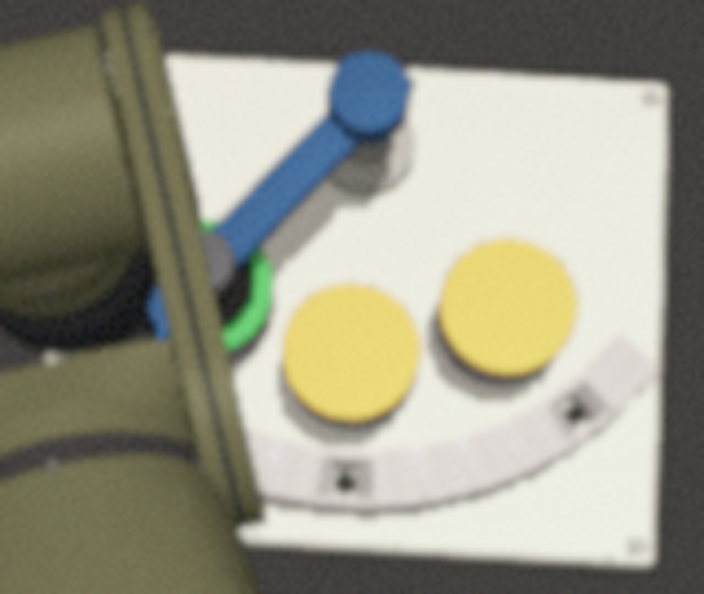

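View pics/scene4.png

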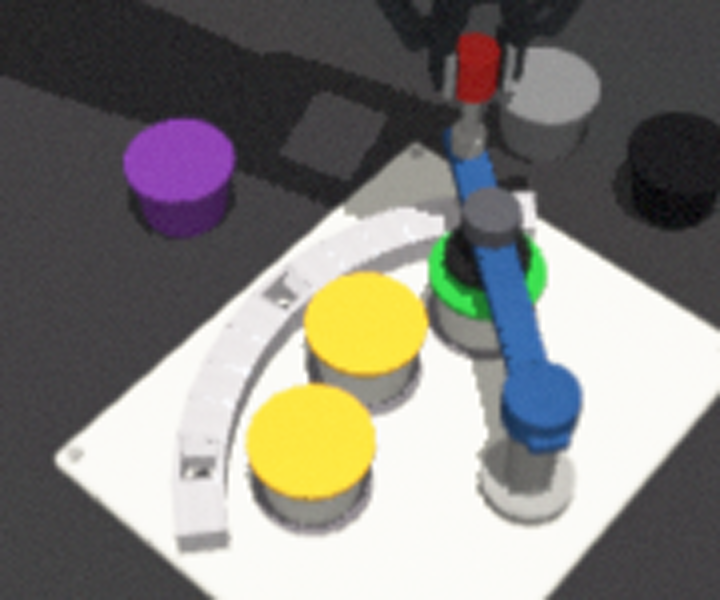

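The press is over the green lid, with the arm at 136.8° and the tub untouched. I'll lower the knob partly, so the pin enters the hole, and then release.

```bash
python3 -m creep '[{"dx":0,"dy":0,"dz":0.004,"rx":0,"ry":0,"rz":0},{"dx":0,"dy":0,"dz":0.004,"rx":0,"ry":0,"rz":0},{"dx":0,"dy":0,"dz":0.004,"rx":0,"ry":0,"rz":0},{"dx":0,"dy":0,"dz":0,"rx":0,"ry":0,"rz":0},{"dx":0,"dy":0,"dz":0,"rx":0,"ry":0,"rz":0}]'

```

```text
time_s: 6.7
eef_pos: [0.5918, 0.202, 0.1447]
orientation: [[-0.728, 0.686, -0.003], [0.686, 0.728, 0.001], [0.003, -0.002, -1.0]]
ft_force: [-3.9, 4.3, -7.9]
width: 0.0262
```

```bash
python3 -m creep '[{"dx":0,"dy":0,"dz":0.004,"rx":0,"ry":0,"rz":0},{"dx":0,"dy":0,"dz":0.004,"rx":0,"ry":0,"rz":0},{"dx":0,"dy":0,"dz":0,"rx":0,"ry":0,"rz":0},{"dx":0,"dy":0,"dz":0,"rx":0,"ry":0,"rz":0}]'
python3 -m creep '[{"dx":0,"dy":0,"dz":0,"rx":0,"ry":0,"rz":0},{"dx":0,"dy":0,"dz":0,"rx":0,"ry":0,"rz":0},{"dx":0,"dy":0,"dz":0,"rx":0,"ry":0,"rz":0},{"dx":0,"dy":0,"dz":0,"rx":0,"ry":0,"rz":0},{"dx":0,"dy":0,"dz":0,"rx":0,"ry":0,"rz":0},{"dx":0,"dy":0,"dz":0,"rx":0,"ry":0,"rz":0},{"dx":0,"dy":0,"dz":0,"rx":0,"ry":0,"rz":0},{"dx":0,"dy":0,"dz":0,"rx":0,"ry":0,"rz":0}]' 1
python3 -m creep '[{"dx":0,"dy":0,"dz":-0.02,"rx":0,"ry":0,"rz":0},{"dx":0,"dy":0,"dz":-0.03,"rx":0,"ry":0,"rz":0},{"dx":0,"dy":0,"dz":-0.03,"rx":0,"ry":0,"rz":0},{"dx":0,"dy":0,"dz":-0.03,"rx":0,"ry":0,"rz":0},{"dx":0.03,"dy":0,"dz":0,"rx":0,"ry":0,"rz":0},{"dx":0.03,"dy":0,"dz":0,"rx":0,"ry":0,"rz":0},{"dx":0.03,"dy":0,"dz":0,"rx":0,"ry":0,"rz":0},{"dx":0.03,"dy":0,"dz":0,"rx":0,"ry":0,"rz":0}]'

```

```text
time_s: 7.03
eef_pos: [0.592, 0.2021, 0.1371]
orientation: [[-0.727, 0.686, -0.003], [0.686, 0.727, 0.001], [0.003, -0.001, -1.0]]
ft_force: [-6.0, 4.1, -7.3]
width: 0.0263
time_s: 7.7
eef_pos: [0.5933, 0.2017, 0.1374]
orientation: [[-0.727, 0.686, 0.0], [0.686, 0.727, -0.0], [-0.0, 0.0, -1.0]]
ft_force: [-1.1, 0.6, -0.4]
width: 0.0855
time_s: 8.37
eef_pos: [0.5051, 0.2847, 0.2475]
orientation: [[-0.727, 0.687, 0.0], [0.687, 0.727, 0.0], [-0.0, 0.0, -1.0]]
ft_force: [0.6, -0.1, 0.5]
width: 0.0854
```

```bash
python3 -m creep '[{"dx":0.03,"dy":0,"dz":0,"rx":0,"ry":0,"rz":0},{"dx":0.03,"dy":0.02,"dz":0,"rx":0,"ry":0,"rz":0},{"dx":0.03,"dy":0.02,"dz":0,"rx":0,"ry":0,"rz":0},{"dx":0.03,"dy":0.02,"dz":0,"rx":0,"ry":0,"rz":0},{"dx":0,"dy":0,"dz":0,"rx":0,"ry":0,"rz":0},{"dx":0,"dy":0,"dz":0,"rx":0,"ry":0,"rz":0}]'
python3 - <<'E'
from h import *
im=camera('top');im=cv2.resize(im[95:230,195:355],None,fx=4.4,fy=4.4,interpolation=cv2.INTER_CUBIC)
cv2.imwrite('pics/top5.png',im[...,::-1])
im=camera('scene');im=cv2.resize(im[140:290,170:350],None,fx=4,fy=4,interpolation=cv2.INTER_CUBIC)
cv2.imwrite('pics/scene5.png',im[...,::-1])
E
```

```text
time_s: 8.87
eef_pos: [0.459, 0.4115, 0.247]
orientation: [[-0.729, 0.684, -0.0], [0.684, 0.729, -0.001], [-0.0, -0.001, -1.0]]
ft_force: [0.3, 0.9, -0.1]
width: 0.0853
```

View pics/top5.png

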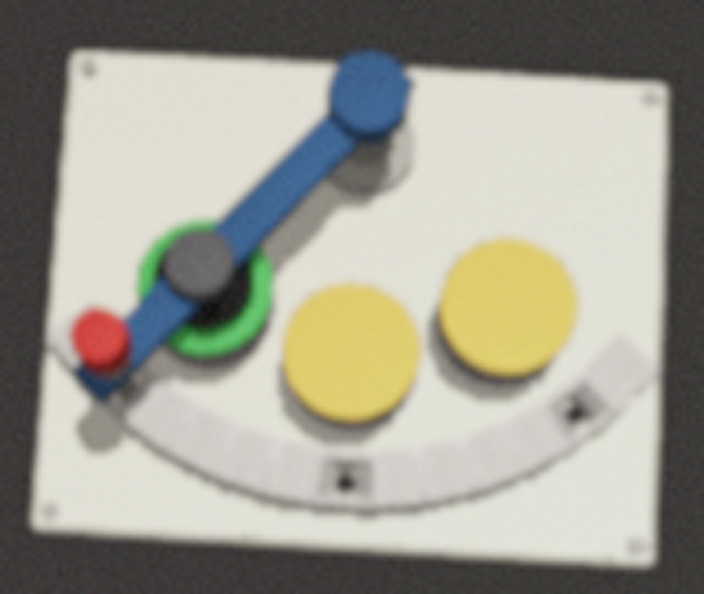

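View pics/scene5.png

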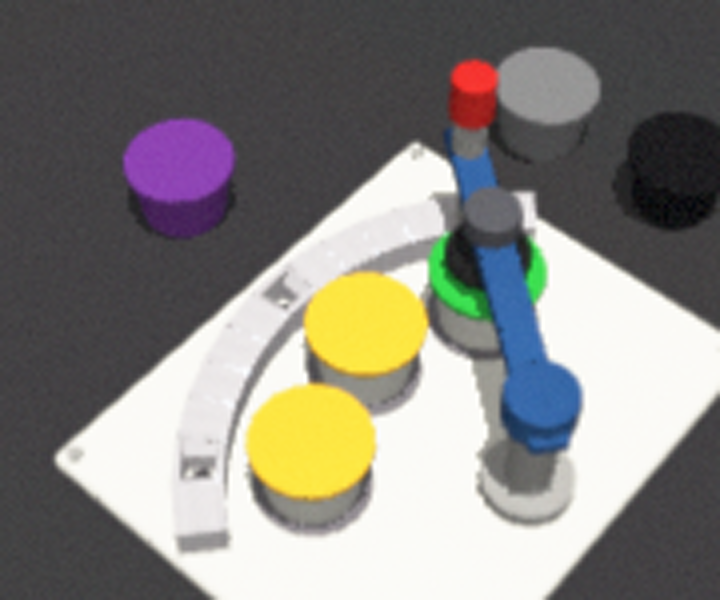

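The knob has visibly dropped in the hole: its top is at top crop (101,337) and scene crop (474,78). The green lid is still at (204,288). I'll check the heights.

```bash
python3 - <<'E'
from h import *
S4=lambda u,v:(170+(u+.5)/4-.5,140+(v+.5)/4-.5)
p,e=tri(T(101,335),S4(474,78));print('knob top',p,e,'centre z',p[2]-.017)
P=np.array([.7296,.0719]);r=p[:2]-P;print(np.linalg.norm(r),np.degrees(np.arctan2(r[1],r[0])))
g=atz('top',*T(205,288),.061);pr=P+.125*r/np.linalg.norm(r);print('green',g,'press',pr,np.linalg.norm(g[:2]-pr))
print(sense()['ft_force'],sense()['time_s'])
E
```

```text
knob top [0.59084131 0.20124971 0.16069153] 0.001242390165910595 centre z 0.14369152897689974
0.18969797271140484 137.0099112627173
green [0.63709479 0.15787082 0.061     ] press [0.63816604 0.15713398] 0.0013002033822265174
[-0.50702716 -0.66104808  0.56514366] 8.9667
```

The knob centre is at about 0.144 m, the same bias as the seated reading at the start. The press is within about 1–2 mm of the tub centre.

```bash
python3 -c "
from plant import *
print(close_job())"
```

```text
the job is handed in; nothing more can be done
None
```

The arm is now locked in the hole beside the green-lidded tub, with the press hanging over it, and I handed the job in at about 9 s. I gripped the red knob from above and pulled it about 22 mm up. I then swung the arm 40° to that hole, lowered the pin into it and let go. The gripper then moved well clear.

**Last checks:**
- **Knob:** its centre measured about 0.144 m, against 0.145 m when seated. The same measurement gave the same reading when it was seated at the start.
- **Press:** it was about 1.3 mm from the tub's centre, worked out from the pivot and the knob's direction.
- **Tub:** it was upright, at the same place in the picture as at the start.
- **Contact:** the wrist force was about zero, so nothing was being touched.

**Disagreements:**
- The first three move commands were refused as "invalid input" because every row needs all six fields. Nothing moved.
- The two cameras differed by up to about 3 mm on the tubs.
- The wrist view put the knob 2–3 mm from where I predicted.
- The gripper closed to about 26 mm on the 28 mm knob.

None of these affected the result.

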